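# Press the wear studs of a clog sole home: heel, toe, middle

### The job

Three steel wear studs still stand proud of the wooden clog sole that lies tread side up on the dark steel slab. With a light fingertip push from above, press each one down until the washer under its head rests on the wood: first the one on the raised heel, then the one at the toe, and last the one in the middle. Press gently, do not pick up or shift the sole, and leave the things around it where they are.

Things in the scene. Friction and masses are not known exactly. Their poses are not given: they have to be found in the camera images.
- sole: the wooden clog sole, loose, about 0.6 kg, lying tread side up on the dark steel slab (slab 340 x 300 x 20 mm, on the table). 257 mm long, 92 mm wide at the ball, 62 mm at the waist, 24 mm thick, with a 36 mm thick heel (block raised 12 mm). Origin: on its underside, 129 mm from the heel end, on its centre line; +x points to the toe, z up. It may lie at any yaw.
- heel_stud_top (a point): centre of the top face of the heel stud, on the raised heel block, 88 mm from the sole's origin towards the heel. Plain steel, flat round head 24 mm across and 6 mm thick with a 3 mm rubber washer under it, on a thin shank; moves down with the stud. Its top lies 16 mm above the wood around it when fully proud and 9 mm above when home.
- toe_stud_top (a point): centre of the top face of the toe stud, 80 mm from the sole's origin towards the toe. Plain steel, flat round head 24 mm across and 6 mm thick with a 3 mm rubber washer under it, on a thin shank; moves down with the stud. Its top lies 16 mm above the wood around it when fully proud and 9 mm above when home.
- middle_stud_top (a point): centre of the top face of the middle stud, between the other two, 12 mm from the sole's origin towards the heel. Plain steel, flat round head 24 mm across and 6 mm thick with a 3 mm rubber washer under it, on a thin shank; moves down with the stud. Its top lies 16 mm above the wood around it when fully proud and 9 mm above when home.
- heel_stud (a joint): the heel stud's position in its bore, in m: 0 = standing fully proud (7 mm gap under its washer), 0.007 = home, washer resting on the wood. Starts between 0 and 0.0015. Needs about 4 N of downward push to slide, the same all the way, stays where it is left; the head rides on a springy rubber washer that gives about 1 mm per 6 N of push, so the head goes some 0.7 mm further than the stud while pushed, and more once the stud is home.
- toe_stud (a joint): the toe stud's position in its bore, in m: 0 = standing fully proud (7 mm gap under its washer), 0.007 = home, washer resting on the wood. Starts between 0 and 0.0015. Needs about 4 N of downward push to slide, the same all the way, stays where it is left; the head rides on a springy rubber washer that gives about 1 mm per 6 N of push, so the head goes some 0.7 mm further than the stud while pushed, and more once the stud is home.
- middle_stud (a joint): the middle stud's position in its bore, in m: 0 = standing fully proud (7 mm gap under its washer), 0.007 = home, washer resting on the wood. Starts between 0 and 0.0015. Needs about 4 N of downward push to slide, the same all the way, stays where it is left; the head rides on a springy rubber washer that gives about 1 mm per 6 N of push, so the head goes some 0.7 mm further than the stud while pushed, and more once the stud is home.
- spool: bystander: small dark wooden spool, 34 mm across, 42 mm high, standing on the slab beside the sole; origin under its centre
- hammer: bystander: hammer with dark handle lying on the slab along the other side of the sole, 260 mm long along its x (head at +x, 87 mm across), 26 mm high; origin under the middle of its length
- tin: bystander: small white jar with a metal lid, 54 mm across, 45 mm high, standing on the slab; origin under its centre

How it is judged:
By the outcome, as a careful person would: the job done as asked, in the order asked, and still so for the second after the job is handed in, with the robot touching nothing.
It also fails if it takes over 45 s, if anything falls off the work surface, if the arm or the gripper's body presses on something with over 40 N, if the wrist force passes 120 N, or if a joint passes its speed limit or range.

### The arm

A 6-joint arm with a two-finger parallel gripper is mounted at the origin on the work surface. World frame = base frame: x ahead of the robot, y to its left, z up, the work surface at z = 0. Lengths are in m, angles in rad, forces in N, time in s.
With the tool pointing down it reaches from about 0.35 to 1 m from the base axis. Payload 7.1 kg.
Tool frame: the origin (TCP) lies midway between the tips of the shut fingers; the grasp point (between the pads) lies behind it (bot.grip_depth is the z of the grasp point in the tool frame, in m); z points along the fingers, x is the direction in which the jaws open and shut, and the axes are right-handed (so a half turn about z gives the same grasp; the last joint's range is limited). The gripper opens to 85 mm and grips with 20 to 120 N. Pads are 22 mm wide; open, the fingers measure 114 mm over their backs; the gripper's body (76 mm by 85 mm) begins 54 mm behind the grasp point. The pads swing forward as they close: fully open they stand 13 mm farther back than shut.
Start: joints at [1.202, 0.423, 1.63, -0, 1.089, -0.019], TCP at [0.214, 0.587, 0.231] pointing down, gripper open.
Joint ranges: [-3, 3], [-0.9, 2.11], [0.09, 2.58], [-1.31, 4.45], [0.11, 2.69], [-2.54, 2.54]. Speed limits (rad/s): [2.39, 2.39, 3.01, 3.14, 3.14, 3.14].

### API

Orientations are given as a unit quaternion [w, x, y, z].
In Python, from workcell import bot, optics, workorder gives the robot as it stands.
- The arm moves only by the shell command python3 -m inch 'ROWS' [FORCE]. ROWS is JSON, a list of rows, each an object of numbers: "x", "y", "z": the shift along the tool's x, y, z in m; "ax", "ay", "az": the turn, a rotation vector about the tool's x, y, z in rad; "grip": the opening, from 0 (shut) to 1 (fully open). In form: [{"x": .., "y": .., "z": .., "ax": .., "ay": .., "az": .., "grip": ..}, ...]. A call has exactly 10 rows; each row is the pose to reach, as a shift and turn from the pose commanded when the call began, along the tool's axes at that moment; what a row does not reach only later rows make up. A row lasts 1/10 s, in which the tool goes at most 50 mm and 8.59 degrees, less where a joint would pass 70% of its speed; a pose out of reach is approached as far as the arm can. A call with a gripper value outside its range is refused whole. The fingers move at their own pace and stop on an object; FORCE is the grip in N (left out, the last holds). Time passes only in rows, so rows that repeat a pose let the fingers close, or fill a call up. It gives the time, the measured TCP pose, the force and the opening at its end, in the units of the state.
- bot.get_obs(): the state, without advancing time (a new reading comes with each control period).
- optics.get_image(name): name is "scene" or "top" or "wrist"; returns (picture, depth): 400x640x3 uint8, red, green, blue; 400x640 float32, m along the optical axis (not along the pixel's ray), 0 where there is no reading.
- optics.camera_info(name): a dict with "intrinsics" (3x3 intrinsics, pixels), "pose" (4x4, takes a point from camera to world coordinates). Camera axes: x right, y down, z forward; pixel columns grow to the right and rows downward; lengths in m; the calibration is good to about 2 mm. The wrist camera is an equidistant fisheye: a pixel r from the principal point sees the ray r / f radians off the axis. A picture is of the moment at which its call begins: read the wrist's pose just before it. camera_info takes no time and is no camera call; for the wrist camera it gives the pose at the moment of the call.
- workorder.close_job(): hands the job in, once; it reports no verdict.
The state is a dict: "time_s": time; "q": joint angles; "joint_velocities": joint speeds; "joint_efforts": joint torques, N m; "tool_pos": TCP position; "orientation": TCP orientation; "wrist_force": force on the tool from outside, world axes, zero at the start; "torque": the same for the moment, N m; "grip_width": finger opening in m.
Only numpy, scipy, OpenCV 4.12 (cv2) and the standard library are available. Lean on these libraries where they do the work, as an engineer would, in place of code of your own. Each camera call takes 0.05 s, during which the arm holds its last target. There are 200 camera calls.

## Working session

There is one attempt and no reset: what is moved stays moved. The work goes in short steps, Python scripts to look and compute and a shell command to move; the robot and the scene stay as the last step left them, time stands still between calls to the robot, and variables do not carry over. Pictures are saved under pics/ and viewed, about 8 in all and at most 12, crops included, and the job is handed in when it is done.

```bash
mkdir -p pics
python3 - <<'E'
from workcell import bot,optics
import cv2,numpy as np
o=bot.get_obs();print({k:np.round(v,4) for k,v in o.items()},bot.grip_depth)
for n in ("top","scene"):
    im,d=optics.get_image(n);cv2.imwrite(f"pics/{n}0.png",im[:,:,::-1]);np.savez(f"{n}0.npz",im=im,d=d,**optics.camera_info(n))
    print(n,optics.camera_info(n))
E
```

```text
{'time_s': np.float64(0.0), 'q': array([ 1.202 ,  0.4239,  1.6307,  0.    ,  1.0886, -0.019 ]), 'joint_velocities': array([-0.0009,  0.0002,  0.0005, -0.0016, -0.0009,  0.0014]), 'joint_efforts': array([-1.00000e-04, -5.57384e+01, -2.81743e+01, -0.00000e+00,
        7.30000e-03,  0.00000e+00]), 'tool_pos': array([0.2139, 0.5866, 0.2305]), 'orientation': array([ 4.000e-04,  8.194e-01,  5.733e-01, -7.000e-04]), 'wrist_force': array([-0.6136, -0.0134, -0.4277]), 'torque': array([-0.0038, -0.0403, -0.0043]), 'grip_width': np.float64(0.0856)} -0.0187
top {'intrinsics': array([[503.35242308,   0.        , 320.84313499],
       [  0.        , 503.35242308, 189.34138168],
       [  0.        ,   0.        ,   1.        ]]), 'pose': array([[-6.76717848e-04, -9.98186732e-01,  6.01896166e-02,
         5.46639710e-01],
       [-9.99784721e-01,  1.92354406e-03,  2.06594436e-02,
         2.03843872e-02],
       [-2.07377599e-02, -6.01626784e-02, -9.97973145e-01,
         8.22458220e-01],
       [ 0.00000000e+00,  0.00000000e+00,  0.00000000e+00,
         1.00000000e+00]])}
scene {'intrinsics': array([[414.6889493 ,   0.        , 319.55358199],
       [  0.        , 414.6889493 , 197.01943634],
       [  0.        ,   0.        ,   1.        ]]), 'pose': array([[-0.56315672,  0.56140633, -0.60636412,  0.97675247],
       [ 0.82631753,  0.3760661 , -0.41925366,  0.30819619],
       [-0.00733868, -0.73715481, -0.67568404,  0.52710573],
       [ 0.        ,  0.        ,  0.        ,  1.        ]])}
```

View pics/top0.png

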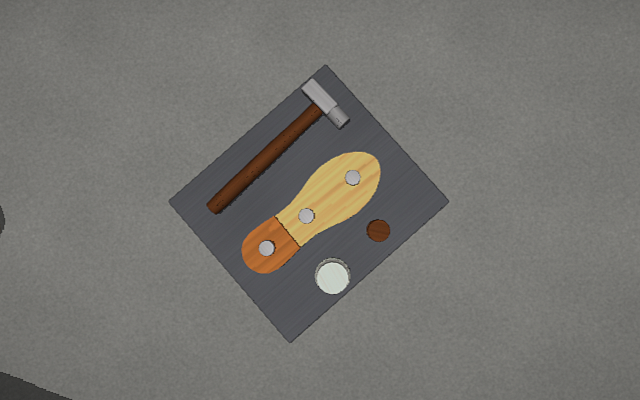

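Top view: heel stud at about (266,248), middle (306,216) and toe (353,177); the tin is at (333,276), the spool at (378,230), and the hammer lies upper left.

```bash
cat > h.py <<'E'
import numpy as np,cv2
from scipy.spatial.transform import Rotation as R
def studs(f,px,zs):
    z=np.load(f);im,d,K,P=z['im'],z['d'],z['intrinsics'],z['pose'];out=[]
    hsv=cv2.cvtColor(im,cv2.COLOR_RGB2HSV)
    for (u,v),h in zip(px,zs):
        m=((hsv[...,1]<50)&(hsv[...,2]>110)).astype(np.uint8)
        n,l,s,c=cv2.connectedComponentsWithStats(m)
        k=min(range(1,n),key=lambda i:np.hypot(*(c[i]-[u,v])) if s[i,4]>30 else 1e9)
        uv=c[k];dep=d[l==k];dep=np.median(dep[dep>0])
        r=np.linalg.inv(K)@[*uv,1];p=P[:3,:3]@(r*dep)+P[:3,3]
        w=P[:3,:3]@r;q=P[:3,3]+w*(h-P[2,3])/w[2]
        out.append(q);print(uv,s[k,2:],'depthpt',p.round(4),'planept',q.round(4))
    return np.array(out)
E
python3 - <<'E'
from h import *
p=studs('top0.npz',[(266,248),(353,177),(306,216)],[.071,.059,.059])
print(np.linalg.norm(p[0]-p[1]),np.linalg.norm(p[0]-p[2]),np.linalg.norm(p[1]-p[2]), "want .168 .076 .092")
from workcell import bot
o=bot.get_obs();w=o['orientation'];Rt=R.from_quat([*w[1:],w[0]]).as_matrix();print(Rt.round(4))
for q in p: print('tool shift',(Rt.T@(q-o['tool_pos'])).round(4))
u=p[1]-p[0];print('yaw',np.arctan2(u[1],u[0]), 'jaw yaw',np.arctan2(Rt[1,0],Rt[0,0]))
E
```

```text
[266.01092896 247.95081967] [ 15  15 183] depthpt [0.5047 0.1178 0.0701] planept [0.5047 0.1177 0.071 ]
[352.35028249 177.05084746] [ 15  15 177] depthpt [ 0.6114 -0.0118  0.0582] planept [ 0.6113 -0.0117  0.059 ]
[305.85714286 215.50285714] [ 15  15 175] depthpt [0.553  0.059  0.0578] planept [0.553  0.0589 0.059 ]
0.16807580809887854 0.07696744660490464 0.09162070224757757 want .168 .076 .092
[[ 3.427e-01  9.394e-01 -5.000e-04]
 [ 9.394e-01 -3.427e-01 -1.400e-03]
 [-1.400e-03 -0.000e+00 -1.000e+00]]
tool shift [-0.3408  0.4339  0.1601]
tool shift [-0.4258  0.5783  0.1722]
tool shift [-0.3794  0.4993  0.1721]
yaw -0.8815946798632865 jaw yaw 1.221020750001278
```

View pics/scene0.png

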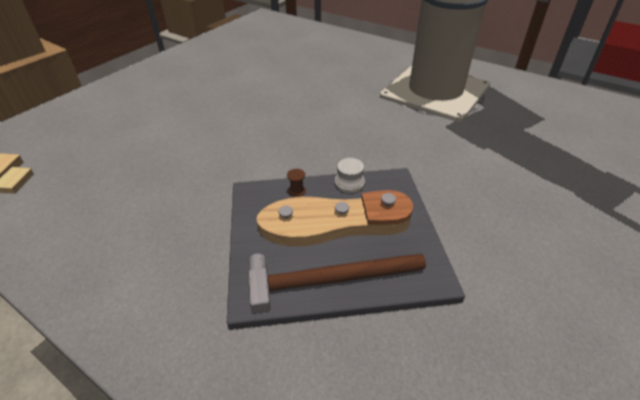

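Both views agree, and the spacings match the drawing. Next: shut the gripper and move above the heel stud.

```bash
python3 -m inch '[{"x":-0.034,"y":0.043,"z":0,"grip":0},{"x":-0.068,"y":0.087,"z":0,"grip":0},{"x":-0.102,"y":0.13,"z":0,"grip":0},{"x":-0.136,"y":0.174,"z":0,"grip":0},{"x":-0.17,"y":0.217,"z":0.01,"grip":0},{"x":-0.204,"y":0.26,"z":0.02,"grip":0},{"x":-0.239,"y":0.304,"z":0.03,"grip":0},{"x":-0.273,"y":0.347,"z":0.05,"grip":0},{"x":-0.307,"y":0.391,"z":0.07,"grip":0},{"x":-0.341,"y":0.434,"z":0.09,"grip":0}]' 20
python3 -m inch '[{"grip":0},{"grip":0},{"grip":0},{"grip":0},{"grip":0},{"grip":0},{"grip":0},{"grip":0},{"grip":0},{"grip":0}]'
cat >> h.py <<'E'
def look(tgt,name=None):
    from workcell import bot,optics
    o=bot.get_obs();w=o['orientation'];Rt=R.from_quat([*w[1:],w[0]]).as_matrix()
    print('t',o['time_s'],'pos',o['tool_pos'].round(4),'F',o['wrist_force'].round(2),'shift',(Rt.T@(np.array(tgt)-o['tool_pos'])).round(4),'tool z',Rt[:,2].round(4),'gw',o['grip_width'].round(4))
    if name:
        im,d=optics.get_image(name);i=len(__import__('os').listdir('pics'));cv2.imwrite(f'pics/{name}{i}.png',im[:,:,::-1]);np.savez('last.npz',im=im,d=d,**optics.camera_info(name));print(f'pics/{name}{i}.png')
E
python3 -c "
from h import *
look([.5047,.1177,.071],'wrist')"
```

```text
validation failed for argument at $[0]...
validation failed for argument at $[0]...
Traceback (most recent call last):
  File "h.py", line 18, in look
    print('t',o['time_s'],'pos',o['tool_pos'].round(4),'F',o['wrist_force'].round(2),'shift',(Rt.T@(np.array(tgt)-o['tool_pos'])).round(4),'tool z',Rt[:,2].round(4),'gw',o['grip_width'].round(4))
                                                                                                                                                                          ^^^^^^^^^^^^^^^^^^^^^
AttributeError: 'float' object has no attribute 'round'
```

```bash
sed -i "s/o\['grip_width'\].round(4)/round(float(o['grip_width']),4)/" h.py
python3 -m inch '[{"x":-0.034,"y":0.043,"z":0,"ax":0,"ay":0,"az":0,"grip":0},{"x":-0.068,"y":0.087,"z":0,"ax":0,"ay":0,"az":0,"grip":0},{"x":-0.102,"y":0.13,"z":0,"ax":0,"ay":0,"az":0,"grip":0},{"x":-0.136,"y":0.174,"z":0,"ax":0,"ay":0,"az":0,"grip":0},{"x":-0.17,"y":0.217,"z":0.01,"ax":0,"ay":0,"az":0,"grip":0},{"x":-0.204,"y":0.26,"z":0.02,"ax":0,"ay":0,"az":0,"grip":0},{"x":-0.239,"y":0.304,"z":0.03,"ax":0,"ay":0,"az":0,"grip":0},{"x":-0.273,"y":0.347,"z":0.05,"ax":0,"ay":0,"az":0,"grip":0},{"x":-0.307,"y":0.391,"z":0.07,"ax":0,"ay":0,"az":0,"grip":0},{"x":-0.341,"y":0.434,"z":0.09,"ax":0,"ay":0,"az":0,"grip":0}]' 20
python3 -c "
from h import *
look([.5047,.1177,.071])"
```

```text
time_s: 1.1
tool_pos: [0.4737, 0.168, 0.162]
orientation: [0.0, 0.819, 0.573, 0.0]
wrist_force: [0.2, 0.3, -0.3]
grip_width: 0.0005
t 1.1 pos [0.4737 0.168  0.162 ] F [ 0.17  0.31 -0.25] shift [-0.0367  0.0464  0.091 ] tool z [ 5.e-04  2.e-04 -1.e+00] gw 0.0005
```

```bash
python3 -m inch '[{"x":0,"y":0,"z":0,"ax":0,"ay":0,"az":0,"grip":0},{"x":0,"y":0,"z":0,"ax":0,"ay":0,"az":0,"grip":0},{"x":0,"y":0,"z":0,"ax":0,"ay":0,"az":0,"grip":0},{"x":0,"y":0,"z":0,"ax":0,"ay":0,"az":0,"grip":0},{"x":0,"y":0,"z":0,"ax":0,"ay":0,"az":0,"grip":0},{"x":0,"y":0,"z":0,"ax":0,"ay":0,"az":0,"grip":0},{"x":0,"y":0,"z":0,"ax":0,"ay":0,"az":0,"grip":0},{"x":0,"y":0,"z":0,"ax":0,"ay":0,"az":0,"grip":0},{"x":0,"y":0,"z":0,"ax":0,"ay":0,"az":0,"grip":0},{"x":0,"y":0,"z":0,"ax":0,"ay":0,"az":0,"grip":0}]'
python3 -c "
from h import *
look([.5047,.1177,.071],'wrist')"
```

```text
time_s: 2.1
tool_pos: [0.4729, 0.1699, 0.1624]
orientation: [0.0, 0.819, 0.573, 0.0]
wrist_force: [-0.1, 0.2, 0.1]
grip_width: -0.0002
t 2.1 pos [0.4729 0.1699 0.1624] F [-0.15  0.23  0.13] shift [-0.0381  0.0477  0.0914] tool z [ 0.  0. -1.] gw -0.0002
pics/wrist2.png
```

```bash
python3 -m inch '[{"x":-0.015,"y":0.018,"z":0.02,"ax":0,"ay":0,"az":0,"grip":0},{"x":-0.03,"y":0.036,"z":0.03,"ax":0,"ay":0,"az":0,"grip":0},{"x":-0.038,"y":0.0475,"z":0.05,"ax":0,"ay":0,"az":0,"grip":0},{"x":-0.038,"y":0.0475,"z":0.07,"ax":0,"ay":0,"az":0,"grip":0},{"x":-0.038,"y":0.0475,"z":0.08,"ax":0,"ay":0,"az":0,"grip":0},{"x":-0.038,"y":0.0475,"z":0.08,"ax":0,"ay":0,"az":0,"grip":0},{"x":-0.038,"y":0.0475,"z":0.08,"ax":0,"ay":0,"az":0,"grip":0},{"x":-0.038,"y":0.0475,"z":0.08,"ax":0,"ay":0,"az":0,"grip":0},{"x":-0.038,"y":0.0475,"z":0.08,"ax":0,"ay":0,"az":0,"grip":0},{"x":-0.038,"y":0.0475,"z":0.08,"ax":0,"ay":0,"az":0,"grip":0}]'
python3 -c "
from h import *
look([.5047,.1177,.071],'wrist')
look([.5047,.1177,.071],'scene')
import cv2
a=cv2.imread('pics/scene4.png')[150:270,220:460];cv2.imwrite('pics/m.png',np.vstack([cv2.imread('pics/wrist3.png')[:,:][0:300,80:560],cv2.resize(a,(480,240))]))"
```

```text
time_s: 3.15
tool_pos: [0.5048, 0.1181, 0.083]
orientation: [0.0, 0.819, 0.573, 0.001]
wrist_force: [-0.1, 0.3, 0.3]
grip_width: -0.0001
t 3.15 pos [0.5048 0.1181 0.083 ] F [-0.1   0.28  0.25] shift [-0.0004  0.      0.012 ] tool z [ 1.1e-03  2.0e-04 -1.0e+00] gw -0.0001
pics/wrist3.png
t 3.2 pos [0.5048 0.1181 0.083 ] F [0.   0.02 0.77] shift [-0.0004  0.      0.012 ] tool z [ 1.e-03  2.e-04 -1.e+00] gw 0.0002
pics/scene4.png
```

View pics/m.png

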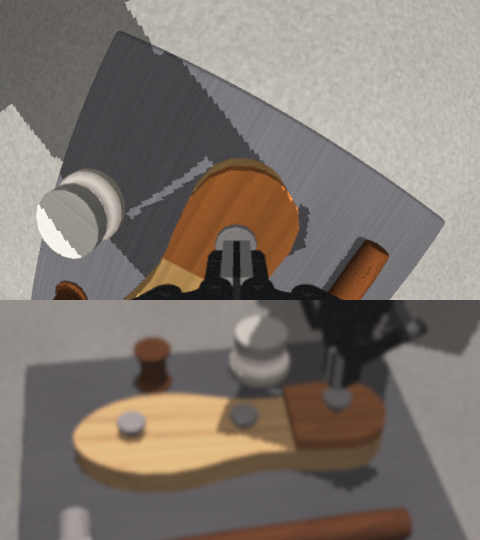

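The wrist view shows the shut tips centred over the heel stud, and the scene view agrees. Everything nearby is clear, so I'll lower slowly.

```bash
python3 -m inch '[{"x":0,"y":0,"z":0.004,"ax":0,"ay":0,"az":0,"grip":0},{"x":0,"y":0,"z":0.008,"ax":0,"ay":0,"az":0,"grip":0},{"x":0,"y":0,"z":0.010,"ax":0,"ay":0,"az":0,"grip":0},{"x":0,"y":0,"z":0.011,"ax":0,"ay":0,"az":0,"grip":0},{"x":0,"y":0,"z":0.012,"ax":0,"ay":0,"az":0,"grip":0},{"x":0,"y":0,"z":0.013,"ax":0,"ay":0,"az":0,"grip":0},{"x":0,"y":0,"z":0.014,"ax":0,"ay":0,"az":0,"grip":0},{"x":0,"y":0,"z":0.015,"ax":0,"ay":0,"az":0,"grip":0},{"x":0,"y":0,"z":0.015,"ax":0,"ay":0,"az":0,"grip":0},{"x":0,"y":0,"z":0.015,"ax":0,"ay":0,"az":0,"grip":0}]'
python3 -c "
from h import *
look([.5047,.1177,.065])"
```

```text
time_s: 4.25
tool_pos: [0.5045, 0.1179, 0.0674]
orientation: [-0.0, 0.819, 0.573, -0.0]
wrist_force: [-2.0, -1.0, 1.1]
grip_width: 0.0002
t 4.25 pos [0.5045 0.1179 0.0674] F [-2.04 -1.02  1.11] shift [-0.0001  0.0003  0.0024] tool z [-1.e-04 -0.e+00 -1.e+00] gw 0.0002
```

```bash
python3 -m inch '[{"x":0,"y":0,"z":0.0004,"ax":0,"ay":0,"az":0,"grip":0},{"x":0,"y":0,"z":0.0008,"ax":0,"ay":0,"az":0,"grip":0},{"x":0,"y":0,"z":0.0012,"ax":0,"ay":0,"az":0,"grip":0},{"x":0,"y":0,"z":0.0016,"ax":0,"ay":0,"az":0,"grip":0},{"x":0,"y":0,"z":0.002,"ax":0,"ay":0,"az":0,"grip":0},{"x":0,"y":0,"z":0.002,"ax":0,"ay":0,"az":0,"grip":0},{"x":0,"y":0,"z":0.002,"ax":0,"ay":0,"az":0,"grip":0},{"x":0,"y":0,"z":0.002,"ax":0,"ay":0,"az":0,"grip":0},{"x":0,"y":0,"z":0.002,"ax":0,"ay":0,"az":0,"grip":0},{"x":0,"y":0,"z":0.002,"ax":0,"ay":0,"az":0,"grip":0}]'
python3 -c "
from h import *
look([.5047,.1177,.065])"
```

```text
time_s: 5.25
tool_pos: [0.5046, 0.1179, 0.0654]
orientation: [0.0, 0.819, 0.573, 0.0]
wrist_force: [-1.5, 0.2, 2.6]
grip_width: 0.0004
t 5.25 pos [0.5046 0.1179 0.0654] F [-1.49  0.19  2.61] shift [-0.0001  0.0002  0.0004] tool z [ 1.e-04  0.e+00 -1.e+00] gw 0.0004
```

```bash
python3 -m inch '[{"x":0,"y":0,"z":0.0004,"ax":0,"ay":0,"az":0,"grip":0},{"x":0,"y":0,"z":0.0008,"ax":0,"ay":0,"az":0,"grip":0},{"x":0,"y":0,"z":0.0012,"ax":0,"ay":0,"az":0,"grip":0},{"x":0,"y":0,"z":0.0015,"ax":0,"ay":0,"az":0,"grip":0},{"x":0,"y":0,"z":0.0015,"ax":0,"ay":0,"az":0,"grip":0},{"x":0,"y":0,"z":0.0015,"ax":0,"ay":0,"az":0,"grip":0},{"x":0,"y":0,"z":0.0015,"ax":0,"ay":0,"az":0,"grip":0},{"x":0,"y":0,"z":0.0015,"ax":0,"ay":0,"az":0,"grip":0},{"x":0,"y":0,"z":0.0015,"ax":0,"ay":0,"az":0,"grip":0},{"x":0,"y":0,"z":0.0015,"ax":0,"ay":0,"az":0,"grip":0}]'
python3 -c "
from h import *
look([.5047,.1177,.065])"
```

```text
time_s: 6.25
tool_pos: [0.5046, 0.1179, 0.0641]
orientation: [0.0, 0.819, 0.573, 0.0]
wrist_force: [-3.0, -0.4, 5.4]
grip_width: -0.0003
t 6.25 pos [0.5046 0.1179 0.0641] F [-2.96 -0.37  5.38] shift [-0.0001  0.0002 -0.0009] tool z [ 2.e-04  0.e+00 -1.e+00] gw -0.0003
```

```bash
python3 -m inch '[{"x":0,"y":0,"z":0.0004,"ax":0,"ay":0,"az":0,"grip":0},{"x":0,"y":0,"z":0.0008,"ax":0,"ay":0,"az":0,"grip":0},{"x":0,"y":0,"z":0.001,"ax":0,"ay":0,"az":0,"grip":0},{"x":0,"y":0,"z":0.001,"ax":0,"ay":0,"az":0,"grip":0},{"x":0,"y":0,"z":0.001,"ax":0,"ay":0,"az":0,"grip":0},{"x":0,"y":0,"z":0.001,"ax":0,"ay":0,"az":0,"grip":0},{"x":0,"y":0,"z":0.001,"ax":0,"ay":0,"az":0,"grip":0},{"x":0,"y":0,"z":0.001,"ax":0,"ay":0,"az":0,"grip":0},{"x":0,"y":0,"z":0.001,"ax":0,"ay":0,"az":0,"grip":0},{"x":0,"y":0,"z":0.001,"ax":0,"ay":0,"az":0,"grip":0}]'
python3 -c "
from h import *
look([.5047,.1177,.065])"
```

```text
time_s: 7.25
tool_pos: [0.5046, 0.1179, 0.0634]
orientation: [0.0, 0.819, 0.573, 0.0]
wrist_force: [-3.8, -0.7, 8.9]
grip_width: -0.0001
t 7.25 pos [0.5046 0.1179 0.0634] F [-3.77 -0.66  8.88] shift [-0.0002  0.0001 -0.0016] tool z [ 3.e-04  0.e+00 -1.e+00] gw -0.0001
```

Force now rises at about 5 N/mm, and the height matches home (65 mm minus 1.5 mm of washer squash), so the heel stud is home. Next I'll lift and move over the toe stud.

```bash
python3 -m inch '[{"x":0,"y":0,"z":-0.015,"ax":0,"ay":0,"az":0,"grip":0},{"x":0,"y":0,"z":-0.035,"ax":0,"ay":0,"az":0,"grip":0},{"x":-0.02,"y":0.034,"z":-0.04,"ax":0,"ay":0,"az":0,"grip":0},{"x":-0.04,"y":0.068,"z":-0.04,"ax":0,"ay":0,"az":0,"grip":0},{"x":-0.06,"y":0.102,"z":-0.04,"ax":0,"ay":0,"az":0,"grip":0},{"x":-0.077,"y":0.13,"z":-0.04,"ax":0,"ay":0,"az":0,"grip":0},{"x":-0.085,"y":0.1445,"z":-0.035,"ax":0,"ay":0,"az":0,"grip":0},{"x":-0.085,"y":0.1445,"z":-0.025,"ax":0,"ay":0,"az":0,"grip":0},{"x":-0.085,"y":0.1445,"z":-0.015,"ax":0,"ay":0,"az":0,"grip":0},{"x":-0.085,"y":0.1445,"z":-0.009,"ax":0,"ay":0,"az":0,"grip":0}]'
python3 -c "
from h import *
look([.6113,-.0117,.059],'top')
p=studs('last.npz',[(266,248),(353,177),(306,216)],[.065,.059,.059])"
```

```text
time_s: 8.25
tool_pos: [0.6092, -0.0104, 0.07]
orientation: [-0.001, 0.819, 0.574, -0.001]
wrist_force: [-0.6, 0.2, 0.4]
grip_width: 0.0001
t 8.25 pos [ 0.6092 -0.0104  0.07  ] F [-0.61  0.16  0.42] shift [-0.0005  0.0025  0.011 ] tool z [-3.2e-03  3.0e-04 -1.0e+00] gw 0.0001
pics/top6.png
[266.52777778 247.66111111] [ 16  15 180] depthpt [0.5047 0.1178 0.0639] planept [0.5048 0.1177 0.065 ]
[365.78479454 145.70339268] [ 117  116 8931] depthpt [ 0.6078 -0.0083  0.4079] planept [ 0.6592 -0.0324  0.059 ]
[290.9591095  210.58746025] [  29  222 2201] depthpt [0.5526 0.0467 0.4936] planept [0.5605 0.0816 0.059 ]
```

The heel head dropped 6.2 mm in camera depth, and its x and y did not change. Now the toe.

```bash
python3 -m inch '[{"x":0,"y":0.001,"z":0.002,"ax":0,"ay":0,"az":0,"grip":0},{"x":0,"y":0.001,"z":0.005,"ax":0,"ay":0,"az":0,"grip":0},{"x":0,"y":0.001,"z":0.008,"ax":0,"ay":0,"az":0,"grip":0},{"x":0,"y":0.001,"z":0.0095,"ax":0,"ay":0,"az":0,"grip":0},{"x":0,"y":0.001,"z":0.011,"ax":0,"ay":0,"az":0,"grip":0},{"x":0,"y":0.001,"z":0.012,"ax":0,"ay":0,"az":0,"grip":0},{"x":0,"y":0.001,"z":0.013,"ax":0,"ay":0,"az":0,"grip":0},{"x":0,"y":0.001,"z":0.014,"ax":0,"ay":0,"az":0,"grip":0},{"x":0,"y":0.001,"z":0.015,"ax":0,"ay":0,"az":0,"grip":0},{"x":0,"y":0.001,"z":0.015,"ax":0,"ay":0,"az":0,"grip":0}]'
python3 -c "
from h import *
look([.6113,-.0117,.053])"
```

```text
time_s: 9.3
tool_pos: [0.6121, -0.0119, 0.057]
orientation: [0.0, 0.819, 0.573, 0.0]
wrist_force: [-0.7, -0.8, 3.2]
grip_width: 0.0003
t 9.3 pos [ 0.6121 -0.0119  0.057 ] F [-0.71 -0.84  3.2 ] shift [-0.0001 -0.0009  0.004 ] tool z [ 1.e-04 -0.e+00 -1.e+00] gw 0.0003
```

```bash
python3 -m inch '[{"x":0,"y":0,"z":0.0007,"ax":0,"ay":0,"az":0,"grip":0},{"x":0,"y":0,"z":0.0014,"ax":0,"ay":0,"az":0,"grip":0},{"x":0,"y":0,"z":0.0021,"ax":0,"ay":0,"az":0,"grip":0},{"x":0,"y":0,"z":0.0028,"ax":0,"ay":0,"az":0,"grip":0},{"x":0,"y":0,"z":0.0035,"ax":0,"ay":0,"az":0,"grip":0},{"x":0,"y":0,"z":0.0042,"ax":0,"ay":0,"az":0,"grip":0},{"x":0,"y":0,"z":0.0045,"ax":0,"ay":0,"az":0,"grip":0},{"x":0,"y":0,"z":0.0045,"ax":0,"ay":0,"az":0,"grip":0},{"x":0,"y":0,"z":0.0045,"ax":0,"ay":0,"az":0,"grip":0},{"x":0,"y":0,"z":0.0045,"ax":0,"ay":0,"az":0,"grip":0}]'
python3 -c "
from h import *
look([.6113,-.0117,.053])"
```

```text
time_s: 10.3
tool_pos: [0.6122, -0.0118, 0.0525]
orientation: [0.0, 0.819, 0.573, 0.0]
wrist_force: [-0.1, -0.7, 2.8]
grip_width: 0.0001
t 10.3 pos [ 0.6122 -0.0118  0.0525] F [-0.14 -0.69  2.79] shift [-0.0002 -0.0009 -0.0005] tool z [ 2.e-04 -1.e-04 -1.e+00] gw 0.0001
```

```bash
python3 -m inch '[{"x":0,"y":0,"z":0.0004,"ax":0,"ay":0,"az":0,"grip":0},{"x":0,"y":0,"z":0.0008,"ax":0,"ay":0,"az":0,"grip":0},{"x":0,"y":0,"z":0.0012,"ax":0,"ay":0,"az":0,"grip":0},{"x":0,"y":0,"z":0.0015,"ax":0,"ay":0,"az":0,"grip":0},{"x":0,"y":0,"z":0.0015,"ax":0,"ay":0,"az":0,"grip":0},{"x":0,"y":0,"z":0.0015,"ax":0,"ay":0,"az":0,"grip":0},{"x":0,"y":0,"z":0.0015,"ax":0,"ay":0,"az":0,"grip":0},{"x":0,"y":0,"z":0.0015,"ax":0,"ay":0,"az":0,"grip":0},{"x":0,"y":0,"z":0.0015,"ax":0,"ay":0,"az":0,"grip":0},{"x":0,"y":0,"z":0.0015,"ax":0,"ay":0,"az":0,"grip":0}]'
python3 -c "
from h import *
look([.6113,-.0117,.053])"
```

```text
time_s: 11.3
tool_pos: [0.6122, -0.0119, 0.0515]
orientation: [0.0, 0.819, 0.573, 0.0]
wrist_force: [-1.7, -0.1, 9.2]
grip_width: -0.0002
t 11.3 pos [ 0.6122 -0.0119  0.0515] F [-1.73 -0.06  9.18] shift [-0.0001 -0.0009 -0.0015] tool z [ 3.e-04 -1.e-04 -1.e+00] gw -0.0002
```

At 9.2 N and 51.5 mm the toe stud is home by the same signature. On to the middle stud.

```bash
python3 -m inch '[{"x":0,"y":0,"z":-0.015,"ax":0,"ay":0,"az":0,"grip":0},{"x":0,"y":0,"z":-0.03,"ax":0,"ay":0,"az":0,"grip":0},{"x":0.018,"y":-0.03,"z":-0.035,"ax":0,"ay":0,"az":0,"grip":0},{"x":0.035,"y":-0.06,"z":-0.035,"ax":0,"ay":0,"az":0,"grip":0},{"x":0.0464,"y":-0.08,"z":-0.035,"ax":0,"ay":0,"az":0,"grip":0},{"x":0.0464,"y":-0.08,"z":-0.03,"ax":0,"ay":0,"az":0,"grip":0},{"x":0.0464,"y":-0.08,"z":-0.025,"ax":0,"ay":0,"az":0,"grip":0},{"x":0.0464,"y":-0.08,"z":-0.02,"ax":0,"ay":0,"az":0,"grip":0},{"x":0.0464,"y":-0.08,"z":-0.02,"ax":0,"ay":0,"az":0,"grip":0},{"x":0.0464,"y":-0.08,"z":-0.02,"ax":0,"ay":0,"az":0,"grip":0}]'
python3 -c "
from h import *
look([.553,.0589,.059],'scene')
cv2.imwrite('pics/m2.png',cv2.resize(cv2.imread('pics/scene7.png')[120:300,200:460],None,fx=3,fy=3))"
```

```text
time_s: 12.3
tool_pos: [0.5532, 0.0586, 0.0706]
orientation: [-0.0, 0.82, 0.573, -0.0]
wrist_force: [-0.0, 0.4, -0.2]
grip_width: -0.0001
t 12.3 pos [0.5532 0.0586 0.0706] F [-0.    0.39 -0.19] shift [ 0.0003 -0.0003  0.0116] tool z [-4.e-04 -1.e-04 -1.e+00] gw -0.0001
pics/scene7.png
```

View pics/m2.png

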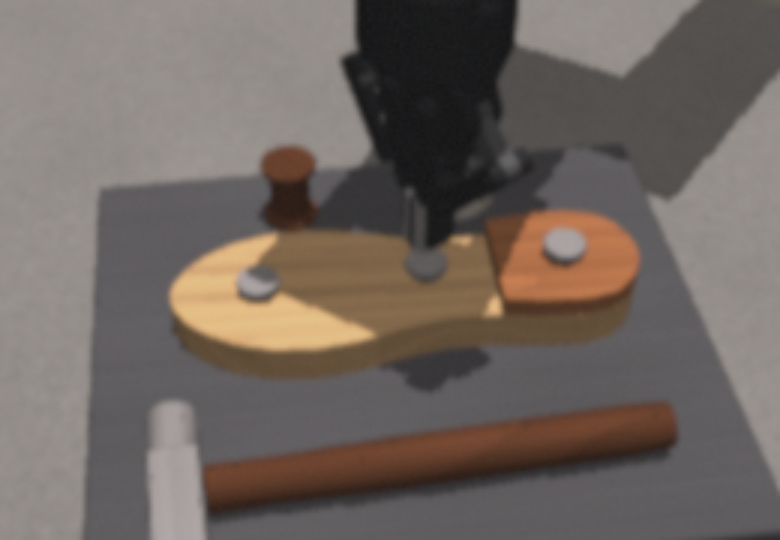

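The crop shows the heel and toe heads sitting low at (565,244) and (258,283), and the fingertips above the middle stud at (425,263). Pressing the middle stud.

```bash
python3 -m inch '[{"x":0,"y":0,"z":0.003,"ax":0,"ay":0,"az":0,"grip":0},{"x":0,"y":0,"z":0.006,"ax":0,"ay":0,"az":0,"grip":0},{"x":0,"y":0,"z":0.009,"ax":0,"ay":0,"az":0,"grip":0},{"x":0,"y":0,"z":0.0105,"ax":0,"ay":0,"az":0,"grip":0},{"x":0,"y":0,"z":0.0115,"ax":0,"ay":0,"az":0,"grip":0},{"x":0,"y":0,"z":0.0125,"ax":0,"ay":0,"az":0,"grip":0},{"x":0,"y":0,"z":0.0135,"ax":0,"ay":0,"az":0,"grip":0},{"x":0,"y":0,"z":0.0145,"ax":0,"ay":0,"az":0,"grip":0},{"x":0,"y":0,"z":0.0155,"ax":0,"ay":0,"az":0,"grip":0},{"x":0,"y":0,"z":0.016,"ax":0,"ay":0,"az":0,"grip":0}]'
python3 -m inch '[{"x":0,"y":0,"z":0.0004,"ax":0,"ay":0,"az":0,"grip":0},{"x":0,"y":0,"z":0.0008,"ax":0,"ay":0,"az":0,"grip":0},{"x":0,"y":0,"z":0.0012,"ax":0,"ay":0,"az":0,"grip":0},{"x":0,"y":0,"z":0.0016,"ax":0,"ay":0,"az":0,"grip":0},{"x":0,"y":0,"z":0.002,"ax":0,"ay":0,"az":0,"grip":0},{"x":0,"y":0,"z":0.002,"ax":0,"ay":0,"az":0,"grip":0},{"x":0,"y":0,"z":0.002,"ax":0,"ay":0,"az":0,"grip":0},{"x":0,"y":0,"z":0.002,"ax":0,"ay":0,"az":0,"grip":0},{"x":0,"y":0,"z":0.002,"ax":0,"ay":0,"az":0,"grip":0},{"x":0,"y":0,"z":0.002,"ax":0,"ay":0,"az":0,"grip":0}]'
```

```text
time_s: 13.35
tool_pos: [0.5528, 0.0592, 0.0549]
orientation: [-0.0, 0.819, 0.573, -0.0]
wrist_force: [-2.3, 1.2, 2.9]
grip_width: 0.0
time_s: 14.35
tool_pos: [0.5528, 0.0592, 0.0529]
orientation: [-0.0, 0.819, 0.573, -0.0]
wrist_force: [-1.8, 0.3, 2.8]
grip_width: 0.0
```

```bash
python3 -m inch '[{"x":0,"y":0,"z":0.0004,"ax":0,"ay":0,"az":0,"grip":0},{"x":0,"y":0,"z":0.0008,"ax":0,"ay":0,"az":0,"grip":0},{"x":0,"y":0,"z":0.0012,"ax":0,"ay":0,"az":0,"grip":0},{"x":0,"y":0,"z":0.0016,"ax":0,"ay":0,"az":0,"grip":0},{"x":0,"y":0,"z":0.0018,"ax":0,"ay":0,"az":0,"grip":0},{"x":0,"y":0,"z":0.0018,"ax":0,"ay":0,"az":0,"grip":0},{"x":0,"y":0,"z":0.0018,"ax":0,"ay":0,"az":0,"grip":0},{"x":0,"y":0,"z":0.0018,"ax":0,"ay":0,"az":0,"grip":0},{"x":0,"y":0,"z":0.0018,"ax":0,"ay":0,"az":0,"grip":0},{"x":0,"y":0,"z":0.0018,"ax":0,"ay":0,"az":0,"grip":0}]'
```

```text
time_s: 15.35
tool_pos: [0.5528, 0.0592, 0.0516]
orientation: [-0.0, 0.819, 0.573, 0.0]
wrist_force: [-3.2, 0.3, 8.1]
grip_width: -0.0002
```

Same signature here (8.1 N at 51.6 mm), so the middle stud is home. I'll lift straight up, then swing clear of the top camera's view.

```bash
python3 -m inch '[{"x":0,"y":0,"z":-0.015,"ax":0,"ay":0,"az":0,"grip":0},{"x":0,"y":0,"z":-0.05,"ax":0,"ay":0,"az":0,"grip":0},{"x":0,"y":0,"z":-0.09,"ax":0,"ay":0,"az":0,"grip":0},{"x":0,"y":0,"z":-0.13,"ax":0,"ay":0,"az":0,"grip":0},{"x":0.03,"y":-0.035,"z":-0.14,"ax":0,"ay":0,"az":0,"grip":0},{"x":0.06,"y":-0.07,"z":-0.14,"ax":0,"ay":0,"az":0,"grip":0},{"x":0.09,"y":-0.105,"z":-0.14,"ax":0,"ay":0,"az":0,"grip":0},{"x":0.12,"y":-0.14,"z":-0.14,"ax":0,"ay":0,"az":0,"grip":0},{"x":0.15,"y":-0.175,"z":-0.14,"ax":0,"ay":0,"az":0,"grip":0},{"x":0.18,"y":-0.21,"z":-0.14,"ax":0,"ay":0,"az":0,"grip":0}]'
python3 -m inch '[{"x":0.03,"y":-0.035,"z":0,"ax":0,"ay":0,"az":0,"grip":0},{"x":0.06,"y":-0.07,"z":0,"ax":0,"ay":0,"az":0,"grip":0},{"x":0.09,"y":-0.105,"z":0,"ax":0,"ay":0,"az":0,"grip":0},{"x":0.12,"y":-0.14,"z":0,"ax":0,"ay":0,"az":0,"grip":0},{"x":0.15,"y":-0.175,"z":0,"ax":0,"ay":0,"az":0,"grip":0},{"x":0.17,"y":-0.2,"z":0,"ax":0,"ay":0,"az":0,"grip":0},{"x":0.17,"y":-0.2,"z":0,"ax":0,"ay":0,"az":0,"grip":0},{"x":0.17,"y":-0.2,"z":0,"ax":0,"ay":0,"az":0,"grip":0},{"x":0.17,"y":-0.2,"z":0,"ax":0,"ay":0,"az":0,"grip":0},{"x":0.17,"y":-0.2,"z":0,"ax":0,"ay":0,"az":0,"grip":0}]'
python3 -c "
from h import *
look([.553,.0589,.059],'top')
p=studs('last.npz',[(266,248),(353,177),(306,216)],[.065,.053,.053])
a=np.load('top0.npz')['im'];b=np.load('last.npz')['im']
cv2.imwrite('pics/cmp.png',np.vstack([x[60:350,160:460,::-1] for x in (a,b)]))"
```

```text
time_s: 16.35
tool_pos: [0.4166, 0.3018, 0.1921]
orientation: [0.0, 0.819, 0.573, 0.001]
wrist_force: [0.8, 0.8, -0.6]
grip_width: 0.0001
time_s: 17.35
tool_pos: [0.2884, 0.5275, 0.1913]
orientation: [0.0, 0.82, 0.573, -0.0]
wrist_force: [-0.5, -0.3, -0.0]
grip_width: -0.0002
t 17.35 pos [0.2884 0.5275 0.1913] F [-0.52 -0.25 -0.  ] shift [-0.3489  0.4097  0.1324] tool z [ 1.e-04 -2.e-04 -1.e+00] gw -0.0002
pics/top9.png
[266.52777778 247.66111111] [ 16  15 180] depthpt [0.5047 0.1178 0.0639] planept [0.5048 0.1177 0.065 ]
[352.13142857 177.41142857] [ 15  15 175] depthpt [ 0.6113 -0.0117  0.052 ] planept [ 0.6113 -0.0116  0.053 ]
[306.01149425 215.51724138] [ 15  14 174] depthpt [0.553  0.0591 0.0519] planept [0.553 0.059 0.053]
```

View pics/cmp.png

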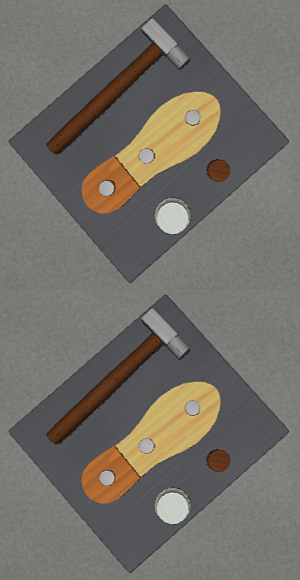

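The before (top) and after (bottom) views match for the sole, hammer, spool and tin. One more check from the same picture: head height above the surrounding wood, which should be 9 mm.

```bash
python3 -c "
import numpy as np
for f in ('top0.npz','last.npz'):
    z=np.load(f);K,P,d=z['intrinsics'],z['pose'],z['d'];v,u=np.mgrid[:400,:640]
    r=np.stack([(u-K[0,2])/K[0,0],(v-K[1,2])/K[1,1],np.ones_like(d)],-1)*d[...,None]
    Z=r@P[2,:3]+P[2,3]
    for c in ((266.3,247.8),(352.2,177.2),(306,215.5)):
        q=np.hypot(u-c[0],v-c[1]);print(f,((np.median(Z[q<5])-np.median(Z[(q>10.5)&(q<14)]))*1e3).round(2))
"
```

```text
top0.npz 15.01
top0.npz 15.39
top0.npz 15.1
last.npz 8.93
last.npz 8.78
last.npz 8.85
```

All three heads stand about 8.9 mm above the wood, so they are home. Handing in.

```bash
python3 -c "
from workcell import workorder
print(workorder.close_job())"
```

```text
the job is handed in; nothing more can be done
None
```

I pressed the three studs home with the shut fingertips, in the order asked: heel, toe, then middle. I handed the job in at about 17.4 s, with the arm lifted clear and touching nothing.

- **Force:** the wrist readings taken at the end of each push were at most 9.2 N. Each stud slid at about 3 N, then the force rose as the washer met the wood.
- **Studs:** in the final top-camera depth image the heads stand 8.9 mm (heel), 8.8 mm (toe) and 8.9 mm (middle) above the wood. They stood about 15 mm proud at the start, and 9 mm is home.
- **Surroundings:** the stud positions stayed within about 0.2 mm, so the sole did not shift. The hammer, spool and tin look unmoved in the before and after pictures.

Two readings disagreed slightly with the nominal figures. The camera heights read about 1 mm low throughout, which is within the calibration, and the sliding force read about 3 N rather than the stated 4 N. No check failed.

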